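# Clip the match box store shut

## Task

Push the open lid of the white porcelain storage box shut and press it down, then fold the clip tab on the lid's front edge over and press it fully home, so that its hooked edge is tucked under the lip on the front of the box. Only push and press: do not lift, tip or shove the box along the worktop, and leave the cup, onion, spice jar, glass and teaspoon round it where they are.

Things in the scene. Friction and masses are not known exactly. Their poses are not given: they have to be found in the camera images.
- store_box: white porcelain storage box, open at the top, match boxes and tea lights inside; outside 130 (x) by 190 (y) mm, rim 80 mm above its underside; 2.4 kg, loose on four grippy rubber feet. Origin: centre of its underside. Its front, with the lip, looks to its -x, roughly at the robot; its +y is its left-hand side as the robot sees it; z up
- lid (a joint): grey plastic lid hinged along the back rim, 0.25 kg. 0 = fully closed; grows as the front edge rises, 1.57 = upright, limit 1.85. A stiff hinge (0.3 N m) keeps it wherever it is left. From 0.011 down it squeezes a springy rubber seal: pressing its front edge down to 0 takes about 8 N, and the unlocked lid springs up a millimetre again unless the tab holds it
- tab (a joint): grey clip tab on the lid's front: 0 = folded right down, parallel to the box's front, hook under the lip; 1.57 = in line with the lid, pointing away; more leans it back over the lid's top; limit 2.3. A stiff hinge (0.05 N m) keeps it where left. With the lid pressed down the hook meets the lip at about 0.3; 8 to 18 N on its free end, down and in along its arc, snaps it under the lip, and it stays
- lid_hinge (a point): middle of the lid's hinge axis, which runs along the box's y; 69 mm behind the box's centre, 85 mm above its underside
- lid_front (a point): top face of the lid just behind the tab, 128 mm from the hinge axis; its axes are the lid's: at lid = 0 like the box's. The lid measures 138 mm from hinge to front edge, 188 mm across, 8.5 mm thick; closed, its top is 90 mm (raised panel 93 mm) above the box's underside
- tab_hinge (a point): middle of the tab's hinge axis, parallel to the lid hinge: 139 mm from it along the lid; with the lid closed 70 mm in front of the box's centre and 87 mm above its underside
- tab_end (a point): middle of the tab's free end, a rounded bead 5 mm thick; 46 mm from the tab's hinge. At tab = 0 it lies 12.5 mm in front of and 44.5 mm below that hinge. The tab is 56 mm wide; its flat plate, 3 mm thick, stands off so that its outer face is 13 mm from the hinge axis. The hook is a rounded rib inside the plate, 31 mm from the hinge
- lip (a point): middle of the lip, a fixed round bar 8 mm thick and 64 mm wide on the front of the box; 74 mm in front of the box's centre, 63 mm above its underside
- cup: small white coffee cup, 62 x 92 x 51 mm, standing left of the box; origin under its middle. Leave it alone
- onion: red onion, 84 x 81 x 82 mm, left of the box; origin under its middle. Leave it alone
- spice_jar: spice jar with a red cap, 45 mm across, 106 mm high, behind the box; origin under its middle. Leave it alone
- tumbler: small glass tumbler, 56 mm across, 60 mm high, behind the box; origin under its middle. Leave it alone
- spoon: steel teaspoon, 130 x 27 x 11 mm, lying in front of the box; origin under its middle. Leave it alone

How it is judged:
By the outcome, as a careful person would: the job done as asked, in the order asked, and still so for the second after the job is handed in, with the robot touching nothing.
It also fails if it takes over 48 s, if anything falls off the work surface, if the arm or the gripper's body presses on something with over 40 N, if the wrist force passes 120 N, or if a joint passes its speed limit or range.

## Robot

A 6-joint arm with a two-finger parallel gripper is mounted at the origin on a cart in front of the work surface, level with it; the furniture and walls round the work are solid. World frame = base frame: x ahead of the robot, y to its left, z up, the work surface at z = 0. Lengths are in m, angles in degrees, forces in N, time in s.
With the tool pointing down it reaches from about 0.3 to 0.75 m from the base axis. Payload 8.5 kg.
Tool frame: the origin (TCP) lies at the very end of the fingers, on their centre line; the grasp point (between the pads) lies env.pinch_z behind it (env.pinch_z is the distance from the TCP to the grasp point, in m); z points along the fingers, y is the line along which they close (so a half turn about z gives the same grasp; the last joint's range is limited). The gripper opens to 85 mm and grips with 20 to 120 N. Pads are 22 mm wide; open, the fingers measure 114 mm over their backs; the gripper's body (76 mm by 85 mm) begins 54 mm behind the grasp point. The pads swing forward as they close: fully open they stand 13 mm farther back than shut.
Start: joints at [52.867, 21.807, 74.336, -0, 83.858, -12.336], TCP at [0.231, 0.499, 0.231] pointing down, gripper open.
Joint ranges: [-178.18, 178.18], [-50.72, 133.34], [12.68, 142.11], [-81.47, 261.47], [9.98, 163.14], [-165.26, 165.26]. Speed limits (degrees/s): [136.94, 136.94, 180, 180, 180, 180].

## Interface

Orientations are given as a 3x3 rotation matrix whose columns are the frame's x, y, z axes.
In Python, from rig import telemetry, get_image, env gives the robot as it stands. The module is installed in compiled form; this text tells all that it offers.
- The arm moves only by the tool apply_moves, never from a script. Its argument "series" is a list of rows, each a list of 7 numbers: the shift along the tool's x, y, z in mm, then the turn, a rotation vector about the tool's x, y, z in degrees, then the opening, from 0 (shut) to 1 (fully open). A call has 1 to 12 rows; each row shifts and turns the commanded pose from where the row before left it, along the tool's axes as they then stand; what a row does not reach is not made up. A row lasts 1/8 s, in which the tool goes at most 62.5 mm and 10.7 degrees, less where a joint would pass 70% of its speed; a pose out of reach is approached as far as the arm can. A call with a gripper value outside its range is refused whole. The fingers move at their own pace and stop on an object; "grip_force" is the grip in N (left out, the last holds). Time passes only in rows, so rows that do not move let the fingers close. It gives the time, the measured TCP pose, the force, the opening and the grip force at its end, in the units of the state.
- telemetry.observe(): the state, without advancing time (a new reading comes with each control period).
- get_image(name): name is "side" or "top"; returns a dict with "frame" (400x640x3 uint8, red, green, blue), "z_map" (400x640 float32, m along the optical axis (not along the pixel's ray), 0 where there is no reading), "vertical_fov" (degrees; the focal length in pixels is half the picture's height over the tangent of half this angle, whatever the lens; pixels are square), "cx", "cy" (the principal point, pixels), "eye" and "attitude" of the camera in the world. Camera axes: x right, y up, looking along -z (the intrinsics and any distortion apply to the point x, -y, -z); pixel columns grow to the right and rows downward; lengths in m; the calibration is good to about 2 mm. A picture is of the moment at which its call begins.
- env.close_job(): hands the job in; it is judged then, once.
The state is a dict: "time_s": time; "q": joint angles; "qvel": joint speeds; "joint_efforts": joint torques, N m; "position": TCP position; "tool_rot": TCP orientation; "ft_force": force on the tool from outside, world axes, zero at the start; "wrist_torque": the same for the moment, N m; "grip_width": finger opening in m; "gripper_force": force on a finger pad.
Only numpy, scipy, OpenCV 4.12 (cv2) and the standard library are available. Lean on these libraries where they do the work, as an engineer would, in place of code of your own. Each camera call takes 0.05 s, during which the arm holds its last target. There are 200 camera calls.

## Working session

There is one attempt and no reset: what is moved stays moved. The work goes in short steps, Python scripts to look and compute and a tool call to move; the robot and the scene stay as the last step left them, time stands still between calls to the robot, and variables do not carry over. Pictures are saved under pics/ and viewed, at most 10 in all, crops included, and the job is handed in when it is done.

Besides the shell and the picture viewer there is one more tool, called after ">>>" as a command line: name --pt "numbers of a row" for each row, then --argument value for the rest. apply_moves: Moves the arm, as the interface text tells. Its arguments: {"type":"object","properties":{"series":{"type":"array"},"grip_force":{"type":"number"}},"required":["series"]}

```bash
mkdir -p pics
cat > h.py <<'E'
import numpy as np, cv2
from rig import telemetry, get_image, env
def snap(name, fn):
    im=get_image(name); np.savez('pics/'+fn+'.npz',**{k:np.asarray(v) for k,v in im.items()})
    cv2.imwrite('pics/'+fn+'.png', im['frame'][:,:,::-1]); return im
def load(fn): return dict(np.load('pics/'+fn+'.npz'))
def cloud(im):
    z=im['z_map']; H,W=z.shape; f=H/2/np.tan(np.radians(float(im['vertical_fov']))/2)
    v,u=np.mgrid[:H,:W]
    P=np.stack([(u-im['cx'])/f*z, -(v-im['cy'])/f*z, -z],-1)
    return P@np.asarray(im['attitude']).T+im['eye']
E
python3 - <<'E'
from h import *
for n in ('side','top'):
    im=snap(n,n+'0'); print(n,im.keys(),im['eye'],im['attitude'],im['vertical_fov'],im['cx'],im['cy'])
print(telemetry.observe(), env.pinch_z)
E
```

```text
side dict_keys(['frame', 'z_map', 'vertical_fov', 'cx', 'cy', 'eye', 'attitude']) [ 0.54225555 -0.4931383   0.51178898] [[ 9.99234710e-01  1.98969781e-02 -3.36764832e-02]
 [-3.91078044e-02  4.91503143e-01 -8.69997265e-01]
 [-7.58219156e-04  8.70648477e-01  4.91905127e-01]] 52.856813525686746 316.35196788322145 198.0026551330762
top dict_keys(['frame', 'z_map', 'vertical_fov', 'cx', 'cy', 'eye', 'attitude']) [0.43519319 0.29897966 0.91088796] [[ 0.00657137  0.99168619 -0.12851197]
 [-0.9999581   0.00733575  0.00547547]
 [ 0.00637268  0.1284706   0.99169284]] 50.103234775041685 315.2952013268693 205.14412965648648
{'time_s': 0.1, 'q': array([ 5.28666844e+01,  2.18398880e+01,  7.43797796e+01, -5.81705263e-04,
        8.38577446e+01, -1.23361515e+01]), 'qvel': array([ 0.04933166,  0.01631462, -0.19250476, -0.02287597, -0.17708121,
        0.05567601]), 'joint_efforts': array([ 4.42170975e-03, -4.49218583e+01, -2.31656331e+01, -1.00026084e-04,
        3.67677771e-03, -5.71411556e-05]), 'position': array([0.23052116, 0.49907344, 0.23075138]), 'tool_rot': array([[-9.07798585e-01,  4.19405624e-01, -8.07570800e-04],
       [ 4.19406309e-01,  9.07797981e-01, -1.08323211e-03],
       [ 2.78797502e-04, -1.32205686e-03, -9.99999087e-01]]), 'ft_force': array([0.31323542, 0.22069713, 0.30195179]), 'wrist_torque': array([-0.01684271, -0.02267655,  0.03846665]), 'gripper_force': 0.0, 'grip_width': 0.08568233003972187} 0.0187
```

View pics/side0.png

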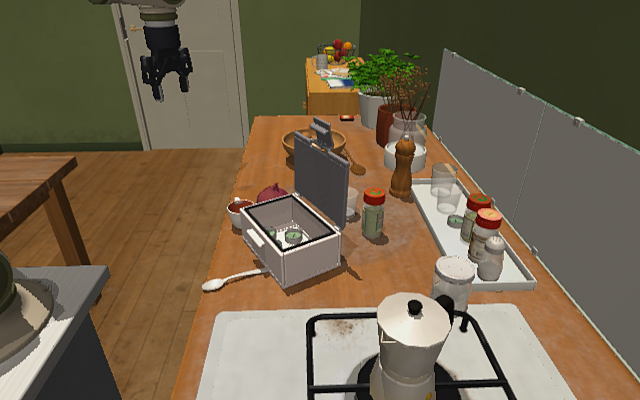

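View pics/top0.png

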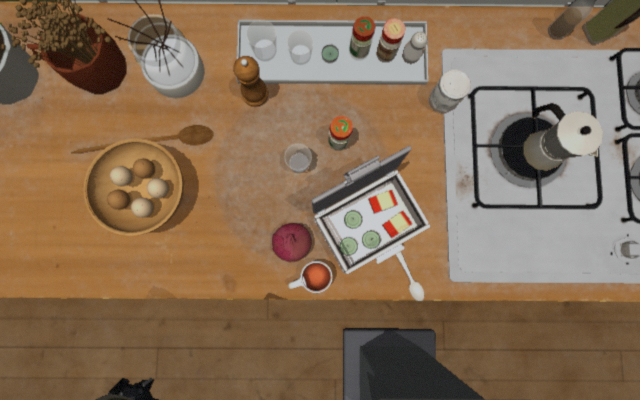

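The side view shows the box at (290,240) with its lid about upright and the tab above it at (322,133). The top view shows the box at (372,222), yawed, with its lip at about (390,257). The spoon is at (405,270), the cup at (315,277) and the onion at (292,242).

Run:
```python
from h import *
T=load('top0'); P=cloud(T); S=load('side0'); Q=cloud(S)
print('counter', P[250,200], P[222,372])
sub=P[140:285,300:440]; m=(sub[...,2]>0.072)&(sub[...,2]<0.086)
lab=np.zeros(T['z_map'].shape,np.uint8); lab[140:285,300:440][m]=255
n,l,st,c=cv2.connectedComponentsWithStats(lab); 
for i in range(1,n):
    if st[i,4]>40: print(st[i],c[i], P[l==i].mean(0))
i=1+np.argmax(st[1:,4]); pts=P[l==i]
print(cv2.minAreaRect(pts[:,:2].astype(np.float32)*1000), np.median(pts[:,2]))
# lid plane from side: points above 0.1 within box region
A=Q.reshape(-1,3); 
k=(A[:,2]>0.1)&(A[:,2]<0.30)&(abs(A[:,0]-P[222,372][0])<0.2)&(abs(A[:,1]-P[222,372][1])<0.2)
B=Q.copy(); 
for (u,v) in [(300,140),(345,163),(297,190),(343,210),(320,180),(322,133),(318,122),(328,126),(316,140),(330,143),(322,125)]: print(u,v,B[v,u].round(3))
r=B[150:205,303:340].reshape(-1,3); r=r[(r[:,2]>0.1)&(r[:,2]<.25)]; d=r-r.mean(0); nn=np.linalg.svd(d,full_matrices=False)[2][2]; print('plane',r.mean(0),nn,len(r),(d@nn).std())
for k,(a,b,c2,d2) in dict(side=(100,300,190,400),).items():
    im=S['frame'][a:b,c2:d2,::-1]; cv2.imwrite('pics/c1.png',cv2.resize(im,None,fx=3.5/1.25,fy=3.5/1.25,interpolation=cv2.INTER_CUBIC))
for n_,(u,v) in dict(cup=(317,277),onion=(292,241),jar=(341,128),tumb=(299,157),spoon=(417,291),spoon2=(400,255)).items(): print(n_,P[v,u].round(3))
```

```text
counter [ 0.45587456  0.53788714 -0.00308583] [0.51702579 0.17369127 0.00854204]
[ 315  171  116  103 1880] [372.04148936 221.76914894] [0.51149741 0.18331312 0.07966044]
((512.901611328125, 182.79293823242188), (130.79888916015625, 190.51861572265625), 29.557687759399414) 0.07964763990704943
300 140 [0.539 0.275 0.213]
345 163 [0.617 0.143 0.221]
297 190 [0.53  0.283 0.094]
343 210 [0.615 0.136 0.13 ]
320 180 [0.576 0.206 0.157]
322 133 [0.579 0.197 0.256]
318 122 [0.573 0.231 0.265]
328 126 [0.59  0.197 0.269]
316 140 [0.57  0.241 0.226]
330 143 [0.595 0.203 0.235]
322 125 [0.58  0.218 0.264]
plane [0.57807533 0.20324197 0.16525919] [ 0.86962368  0.49249436 -0.03469803] 1878 0.0010081554320052449
cup [0.401 0.289 0.004]
onion [0.473 0.339 0.073]
jar [0.691 0.246 0.105]
tumb [0.657 0.33  0.007]
spoon [0.373 0.08  0.   ]
spoon2 [0.448 0.115 0.004]
```

View pics/c1.png

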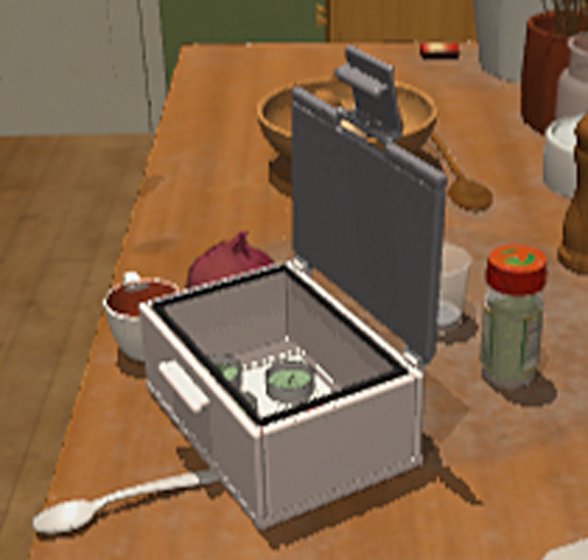

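The crop shows the lid standing about upright, its tab roughly in line with it, and the front lip clear. The fit gives the box centre at (0.513, 0.183), yaw 29.6° and rim z 0.080. The lid is at about 1.60 rad. I'll turn the tool to the box's axes, going up and over behind the lid.

>>> apply_moves --pt "0 0 -17 0 0 -9.07 0" --pt "0 0 -17 0 0 -9.07 0" --pt "0 0 -17 0 0 -9.07 0" --pt "0 0 -17 0 0 -9.07 0" --pt "0 0 -17 0 0 -9.07 0" --pt "0 0 -17 0 0 -9.07 0" --pt "0 0 0 0 0 0 0"

```text
time_s: 0.98
position: [0.2308, 0.4995, 0.3339]
tool_rot: [[-0.87, -0.493, 0.001], [-0.493, 0.87, 0.001], [-0.002, 0.001, -1.0]]
ft_force: [-0.1, 0.2, -1.3]
grip_width: -0.0002
gripper_force: 0.0
```

>>> apply_moves --pt "-20 -40 0 0 0 0 0" --pt "-20 -40 0 0 0 0 0" --pt "-20 -40 0 0 0 0 0" --pt "-20 -40 0 0 0 0 0" --pt "-20 -40 0 0 0 0 0" --pt "-20 -40 0 0 0 0 0" --pt "-20 -40 0 0 0 0 0" --pt "-20 -40 0 0 0 0 0" --pt "-20 -40 0 0 0 0 0" --pt "-20 -40 0 0 0 0 0" --pt "0 -45 0 0 0 0 0" --pt "0 -45 0 0 0 0 0"

```text
time_s: 2.48
position: [0.6474, 0.171, 0.3316]
tool_rot: [[-0.871, -0.491, -0.002], [-0.491, 0.871, -0.0], [0.002, 0.001, -1.0]]
ft_force: [0.4, 0.1, -0.5]
grip_width: 0.0001
gripper_force: 0.0
```

```bash
cat >> h.py <<'E'
C=np.array([.5129,.1828,0]); a=np.radians(29.56); R=np.array([[np.cos(a),-np.sin(a),0],[np.sin(a),np.cos(a),0],[0,0,1]])
def st():
    s=telemetry.observe(); print('t',round(s['time_s'],2),'box',((s['position']-C)@R*1000).round(1),'F',(s['ft_force']@R).round(1),'w',round(s['grip_width'],3)); print((R.T@s['tool_rot']).round(3).tolist(),s['q'].round(0)); return s
E
python3 -c "
from h import *
st()"
```

```text
t 2.48 box [111.2 -76.6 331.6] F [ 0.4 -0.1 -0.5] w 0.0
[[-1.0, 0.003, -0.002], [0.003, 1.0, 0.001], [0.002, 0.001, -1.0]] [   5.   33.   39.    0.  108. -115.]
```

>>> apply_moves --pt "0 0 30 0 0 0 0" --pt "0 0 40 0 0 0 0" --pt "0 0 40 0 0 0 0" --pt "0 0 36 0 0 0 0" --pt "0 0 0 0 0 0 0"

```text
time_s: 3.1
position: [0.6453, 0.172, 0.1837]
tool_rot: [[-0.871, -0.492, -0.007], [-0.492, 0.871, -0.001], [0.007, 0.003, -1.0]]
ft_force: [-0.4, -0.6, 0.8]
grip_width: -0.0002
gripper_force: 0.0
```

Run:
```python
from h import *
st()
p=None
for th in np.linspace(1.6,0.02,21):
    r=100+20*(1.6-th)/1.58
    x=69-r*np.cos(th)+(8+11*np.sin(th))*np.sin(th); z=85+r*np.sin(th)+(8+11*np.sin(th))*np.cos(th)
    print(round(th,2),round(x,1),round(z,1), None if p is None else (round(-(x-p[0]),1),round(-(z-p[1]),1))); p=(x,z)
```

```text
t 3.1 box [109.8 -74.7 183.7] F [-0.7 -0.3  0.8] w -0.0
[[-1.0, 0.002, -0.007], [0.002, 1.0, 0.003], [0.007, 0.003, -1.0]] [   5.   36.   57.    0.   87. -115.]
1.6 90.9 184.4 None
1.52 82.9 186.8 (np.float64(8.0), np.float64(-2.4))
1.44 74.7 188.6 (np.float64(8.3), np.float64(-1.8))
1.36 66.1 189.7 (np.float64(8.5), np.float64(-1.1))
1.28 57.4 190.0 (np.float64(8.7), np.float64(-0.3))
1.2 48.5 189.6 (np.float64(8.9), np.float64(0.4))
1.13 39.6 188.4 (np.float64(8.9), np.float64(1.2))
1.05 30.7 186.4 (np.float64(8.9), np.float64(2.0))
0.97 21.8 183.6 (np.float64(8.8), np.float64(2.8))
0.89 13.2 180.1 (np.float64(8.7), np.float64(3.6))
0.81 4.7 175.7 (np.float64(8.4), np.float64(4.4))
0.73 -3.4 170.5 (np.float64(8.1), np.float64(5.2))
0.65 -11.1 164.6 (np.float64(7.7), np.float64(5.9))
0.57 -18.4 158.0 (np.float64(7.3), np.float64(6.6))
0.49 -25.1 150.7 (np.float64(6.7), np.float64(7.3))
0.42 -31.2 142.7 (np.float64(6.1), np.float64(7.9))
0.34 -36.7 134.2 (np.float64(5.5), np.float64(8.5))
0.26 -41.4 125.2 (np.float64(4.7), np.float64(9.0))
0.18 -45.4 115.7 (np.float64(4.0), np.float64(9.5))
0.1 -48.5 105.8 (np.float64(3.1), np.float64(9.9))
0.02 -50.8 95.6 (np.float64(2.3), np.float64(10.2))
```

>>> apply_moves --pt "10 0 0 0 0 0 0" --pt "9 0 0 0 0 0 0" --pt "8 0 -2 0 0 0 0" --pt "8 0 -2 0 0 0 0" --pt "8.5 0 -1 0 0 0 0" --pt "8.5 0 0 0 0 0 0" --pt "9 0 0 0 0 0 0" --pt "9 0 1 0 0 0 0" --pt "9 0 2 0 0 0 0"

```text
time_s: 4.22
position: [0.5775, 0.1328, 0.1893]
tool_rot: [[-0.869, -0.494, 0.0], [-0.494, 0.869, -0.0], [-0.0, -0.0, -1.0]]
ft_force: [1.9, 0.7, -0.8]
grip_width: -0.0002
gripper_force: 0.9
```

Run:
```python
from h import *
st(); im=snap('side','s1'); cv2.imwrite('pics/c2.png',cv2.resize(im['frame'][60:300,170:410,::-1],None,fx=2.2,fy=2.2,interpolation=cv2.INTER_CUBIC))
```

```text
t 4.22 box [ 31.6 -75.4 189.3] F [ 2.  -0.4 -0.8] w -0.0
[[-1.0, -0.001, 0.0], [-0.001, 1.0, -0.0], [-0.0, -0.0, -1.0]] [   2.   28.   71.   -0.   81. -118.]
```

View pics/c2.png

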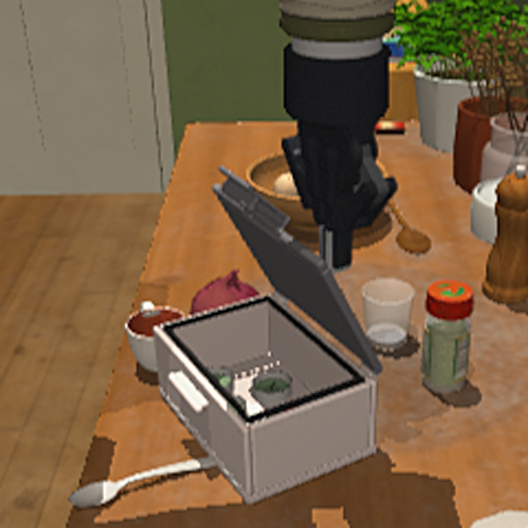

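The lid is folding forward at about 55–60°, with the fingertip behind it at crop (340,265), and the box hasn't moved.

>>> apply_moves --pt "9 0 3 0 0 0 0" --pt "8.5 0 3.5 0 0 0 0" --pt "8.5 0 4.5 0 0 0 0" --pt "8 0 5 0 0 0 0" --pt "7.5 0 6 0 0 0 0" --pt "7.5 0 6.5 0 0 0 0" --pt "6.5 0 7.5 0 0 0 0" --pt "6 0 8 0 0 0 0" --pt "5.5 0 8.5 0 0 0 0" --pt "5 0 9 0 0 0 0" --pt "4 0 9.5 0 0 0 0" --pt "3 0 10 0 0 0 0"

```text
time_s: 5.78
position: [0.5091, 0.094, 0.1077]
tool_rot: [[-0.869, -0.494, -0.0], [-0.494, 0.869, -0.0], [0.0, 0.0, -1.0]]
ft_force: [0.7, 0.9, 0.3]
grip_width: 0.0001
gripper_force: 0.4
```

```bash
python3 -c "
from h import *
st()"
```

```text
t 5.78 box [-47.1 -75.4 107.7] F [1.1 0.5 0.3] w 0.0
[[-1.0, -0.001, -0.0], [-0.001, 1.0, 0.0], [0.0, 0.0, -1.0]] [  -3.   26.   90.   -0.   64. -122.]
```

>>> apply_moves --pt "0 0 -20 0 0 0 0" --pt "0 38 0 0 0 0 0" --pt "0 37 0 0 0 0 0" --pt "0 0 15 0 0 0 0" --pt "0 0 8 0 0 0 0" --pt "0 0 6 0 0 0 0" --pt "2 0 3 0 0 0 0" --pt "0 0 2 0 0 0 0" --pt "0 0 1 0 0 0 0" --pt "0 0 0 0 0 0 0"

```text
time_s: 7.02
position: [0.4706, 0.1583, 0.0934]
tool_rot: [[-0.869, -0.494, 0.0], [-0.494, 0.869, 0.0], [-0.0, -0.0, -1.0]]
ft_force: [-0.8, -0.8, -0.1]
grip_width: 0.0
gripper_force: 0.0
```

```bash
python3 -c "
from h import *
st()"
```

```text
t 7.03 box [-48.9  -0.5  93.4] F [-1.1 -0.3 -0.1] w 0.0
[[-1.0, -0.001, 0.0], [-0.001, 1.0, -0.0], [-0.0, -0.0, -1.0]] [   5.   25.   95.    0.   60. -115.]
```

>>> apply_moves --pt "0 0 1 0 0 0 0" --pt "0 0 1 0 0 0 0" --pt "0 0 1 0 0 0 0" --pt "0 0 0 0 0 0 0"

```text
time_s: 7.52
position: [0.4705, 0.1583, 0.0905]
tool_rot: [[-0.869, -0.494, 0.0], [-0.494, 0.869, -0.0], [-0.0, -0.0, -1.0]]
ft_force: [-1.8, -0.6, 4.5]
grip_width: 0.0001
gripper_force: 1.8
```

>>> apply_moves --pt "0 0 0.5 0 0 0 0" --pt "0 0 0.5 0 0 0 0" --pt "0 0 0.5 0 0 0 0" --pt "0 0 0.5 0 0 0 0" --pt "0 0 0 0 0 0 0"

```text
time_s: 8.15
position: [0.4705, 0.1582, 0.0892]
tool_rot: [[-0.869, -0.494, 0.001], [-0.494, 0.869, -0.0], [-0.0, -0.0, -1.0]]
ft_force: [-5.0, -2.0, 13.5]
grip_width: 0.0001
gripper_force: 6.6
```

Run:
```python
from h import *
st(); im=snap('side','s2'); cv2.imwrite('pics/c3.png',cv2.resize(im['frame'][150:310,190:390,::-1],None,fx=3.5,fy=3.5,interpolation=cv2.INTER_CUBIC))
```

```text
t 8.15 box [-49.   -0.5  89.2] F [-5.4  0.7 13.5] w 0.0
[[-1.0, -0.001, 0.0], [-0.001, 1.0, -0.0], [-0.0, -0.0, -1.0]] [   5.   26.   95.   -0.   59. -115.]
```

View pics/c3.png

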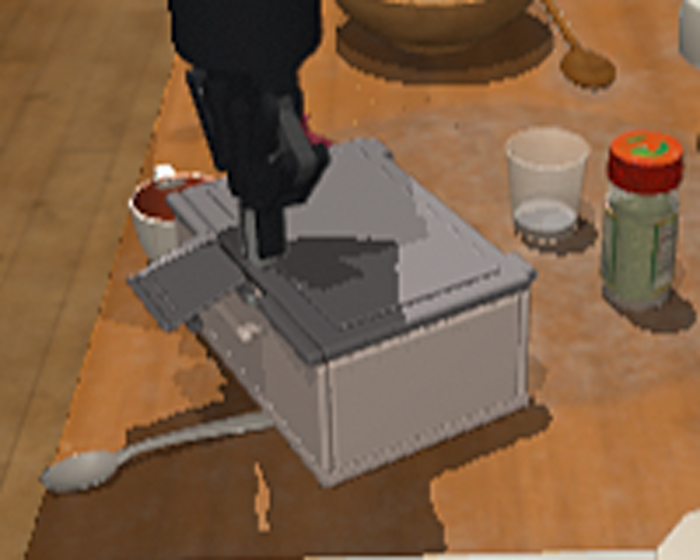

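The lid is shut under the fingertip with the tab in line with it, its end at crop (150,305). The box and its neighbours look unmoved. Next I'll lift and tilt the tool 45° toward the box.

>>> apply_moves --pt "0 0 -20 0 0 0 0" --pt "0 0 -25 0 0 0 0" --pt "0 0 0 0 -9 0 0" --pt "0 0 0 0 -9 0 0" --pt "0 0 0 0 -9 0 0" --pt "0 0 0 0 -9 0 0" --pt "0 0 0 0 -9 0 0" --pt "0 0 0 0 0 0 0"

```text
time_s: 9.2
position: [0.4766, 0.1773, 0.1601]
tool_rot: [[-0.672, -0.489, 0.556], [-0.372, 0.872, 0.318], [-0.64, 0.007, -0.768]]
ft_force: [0.7, -0.7, -0.4]
grip_width: -0.0
gripper_force: 0.0
```

Run:
```python
from h import *
s=st(); p=((s['position']-C)@R*1000)[[0,2]]
zh=np.array([.7071,-.7071]); xh=np.array([-.7071,-.7071])
def T(t,b=3): 
    f=np.radians(254.3)-t; return np.array([-70,87])+46*np.array([np.cos(f),np.sin(f)])-b*zh+8*xh
for t,b in [(1.57,28)]+[(t,3) for t in np.arange(1.57,-.01,-.1)]:
    q=T(t,b); d=q-p; print(round(t,2),q.round(1),'x',(d@xh).round(1),'z',(d@zh).round(1)); p=q
```

```text
t 9.2 box [-34.3  13.1 160.1] F [ 0.3 -0.9 -0.4] w -0.0
[[-0.768, 0.005, 0.64], [0.008, 1.0, 0.002], [-0.64, 0.007, -0.768]] [  -4.   12.  116.   52.   27. -165.]
1.57 [-139.7  113.6] x 107.5 z -41.7
1.57 [-122.1   95.9] x -0.0 z 25.0
1.47 [-123.1   91.4] x 3.9 z 2.5
1.37 [-123.7   86.8] x 3.6 z 2.8
1.27 [-123.8   82.2] x 3.3 z 3.2
1.17 [-123.4   77.6] x 3.0 z 3.5
1.07 [-122.6   73.1] x 2.6 z 3.8
0.97 [-121.3   68.7] x 2.2 z 4.0
0.87 [-119.7   64.4] x 1.8 z 4.2
0.77 [-117.5   60.3] x 1.4 z 4.4
0.67 [-115.    56.5] x 1.0 z 4.5
0.57 [-112.2   52.9] x 0.5 z 4.6
0.47 [-108.9   49.6] x 0.0 z 4.6
0.37 [-105.4   46.7] x -0.4 z 4.6
0.27 [-101.6   44.1] x -0.9 z 4.5
0.17 [-97.5  41.9] x -1.3 z 4.4
0.07 [-93.3  40.2] x -1.8 z 4.3
```

Joint 6 is at its range limit with this tilt, so I'll go back to a 20° tilt and push with the fingertip's corner.

>>> apply_moves --pt "0 0 0 0 6.6 0 0" --pt "0 0 0 0 6.6 0 0" --pt "0 0 0 0 6.6 0 0" --pt "0 0 0 0 0 0 0"

```text
time_s: 9.7
position: [0.4782, 0.1788, 0.1598]
tool_rot: [[-0.81, -0.496, 0.314], [-0.459, 0.868, 0.189], [-0.366, 0.009, -0.931]]
ft_force: [0.1, -0.2, -0.4]
grip_width: 0.0002
gripper_force: 0.0
```

```bash
cat > plan.py <<'E'
from h import *
s=st(); p=((s['position']-C)@R*1000); print('by',p[1]); p=p[[0,2]]
M=R.T@s['tool_rot']; xh=M[[0,2],0]; zh=M[[0,2],2]
def T(t,b=0):
    f=np.radians(254.3)-t; e=np.array([np.cos(f),np.sin(f)]); tan=np.array([-e[1],e[0]])
    o=np.interp(t,[.7,1.57],[11,5])
    return np.array([-70,87])+46*e-2.5*tan+o*xh-b*zh
for t,b in [(1.57,25)]+[(t,0) for t in np.arange(1.57,-.06,-.1)]:
    q=T(t,b); d=q-p; print(round(t,2),q.round(1),'x',(d@xh).round(1),'z',(d@zh).round(1)); p=q
E
python3 plan.py
```

```text
t 9.7 box [-32.2  13.6 159.8] F [-0.1 -0.2 -0.4] w 0.0
[[-0.931, -0.003, 0.366], [0.0, 1.0, 0.01], [-0.366, 0.009, -0.931]] [   2.   15.  102.   15.   45. -127.]
by 13.640594353283978
1.57 [-127.4  123.3] x 102.0 z -0.8
1.57 [-118.3  100. ] x -0.0 z 25.0
1.47 [-120.2   95.3] x 3.5 z 3.7
1.37 [-121.6   90.5] x 3.1 z 3.9
1.27 [-122.6   85.7] x 2.7 z 4.1
1.17 [-123.2   80.8] x 2.3 z 4.3
1.07 [-123.2   76. ] x 1.8 z 4.5
0.97 [-122.9   71.3] x 1.4 z 4.6
0.87 [-122.1   66.6] x 0.9 z 4.6
0.77 [-120.8   62.2] x 0.5 z 4.6
0.67 [-119.   58.] x -0.2 z 4.6
0.57 [-116.3   54.3] x -1.1 z 4.5
0.47 [-113.2   50.8] x -1.6 z 4.3
0.37 [-109.9   47.7] x -2.0 z 4.2
0.27 [-106.2   44.9] x -2.4 z 3.9
0.17 [-102.3   42.5] x -2.8 z 3.7
0.07 [-98.1  40.5] x -3.1 z 3.4
-0.03 [-93.8  38.9] x -3.5 z 3.0
```

>>> apply_moves --pt "34 -7 0 0 0 0 0" --pt "34 -7 0 0 0 0 0" --pt "34 0 0 0 0 0 0" --pt "0 0 12 0 0 0 0" --pt "0 0 8 0 0 0 0" --pt "1 0 5 0 0 0 0" --pt "3 0 4 0 0 0 0" --pt "3 0 4 0 0 0 0" --pt "2.5 0 4 0 0 0 0" --pt "0 0 0 0 0 0 0"

```text
time_s: 10.95
position: [0.4046, 0.123, 0.0841]
tool_rot: [[-0.813, -0.492, 0.312], [-0.454, 0.87, 0.19], [-0.365, 0.013, -0.931]]
ft_force: [0.9, 0.1, 0.6]
grip_width: 0.0
gripper_force: 0.0
```

Run:
```python
from h import *
st(); im=snap('side','s3'); cv2.imwrite('pics/c4.png',cv2.resize(im['frame'][150:310,190:390,::-1],None,fx=3.5,fy=3.5,interpolation=cv2.INTER_CUBIC))
```

```text
t 10.95 box [-123.7    1.4   84.1] F [ 0.8 -0.3  0.6] w 0.0
[[-0.931, 0.001, 0.365], [0.006, 1.0, 0.012], [-0.365, 0.013, -0.931]] [  -8.   15.  121.   28.   30. -150.]
```

View pics/c4.png

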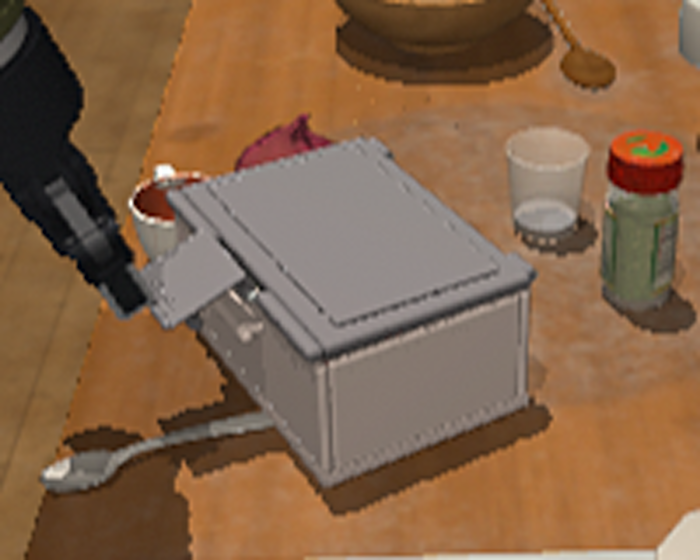

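The tab has started to fold; the finger is at its outer end, crop (130,295). The lid sits shut. I'll carry on along the arc, easing the tilt to stay clear of the joint 6 limit.

>>> apply_moves --pt "2 0 4.5 0 1.5 0 0" --pt "1.5 0 4.5 0 1.5 0 0" --pt "1 0 4.5 0 1.5 0 0" --pt "0.5 0 4.5 0 1.5 0 0" --pt "0 0 4.5 0 1.5 0 0" --pt "-0.5 0 4.5 0 1.5 0 0" --pt "0 0 0 0 0 0 0"

```text
time_s: 11.88
position: [0.4082, 0.1254, 0.0571]
tool_rot: [[-0.851, -0.493, 0.182], [-0.479, 0.87, 0.117], [-0.216, 0.013, -0.976]]
ft_force: [0.4, -0.2, 0.1]
grip_width: 0.0001
gripper_force: 0.0
```

```bash
python3 plan.py | sed -n '1,3p;13,30p'
```

```text
t 11.88 box [-119.4    1.7   57.1] F [ 0.3 -0.4  0.1] w 0.0
[[-0.976, 0.0, 0.216], [0.003, 1.0, 0.012], [-0.216, 0.013, -0.976]] [  -4.   20.  116.   13.   34. -133.]
by 1.7130923457759462
0.77 [-121.3   63.8] x -0.2 z 4.5
0.67 [-119.5   59.7] x -0.9 z 4.4
0.57 [-116.8   55.9] x -1.8 z 4.2
0.47 [-113.7   52.5] x -2.2 z 4.0
0.37 [-110.4   49.3] x -2.6 z 3.8
0.27 [-106.7   46.6] x -3.0 z 3.5
0.17 [-102.8   44.2] x -3.3 z 3.2
0.07 [-98.6  42.2] x -3.6 z 2.8
-0.03 [-94.3  40.6] x -3.9 z 2.5
```

>>> apply_moves --pt "-2 0 2 0 0 0 0" --pt "-2.2 0 4 0 0 0 0" --pt "-2.6 0 3.5 0 0 0 0" --pt "-2 0 2 0 0 0 0" --pt "0 0 0 0 0 0 0"

```text
time_s: 12.5
position: [0.4179, 0.1309, 0.0477]
tool_rot: [[-0.851, -0.493, 0.182], [-0.479, 0.87, 0.117], [-0.216, 0.012, -0.976]]
ft_force: [0.9, 0.1, -0.3]
grip_width: 0.0002
gripper_force: 0.0
```

Run:
```python
from h import *
st(); im=snap('side','s4'); cv2.imwrite('pics/c5.png',cv2.resize(im['frame'][195:295,205:305,::-1],None,fx=6,fy=6,interpolation=cv2.INTER_CUBIC))
```

```text
t 12.5 box [-108.2    1.7   47.7] F [ 0.8 -0.4 -0.3] w 0.0
[[-0.976, 0.001, 0.216], [0.004, 1.0, 0.012], [-0.216, 0.012, -0.976]] [  -3.   22.  115.   13.   33. -133.]
```

View pics/c5.png

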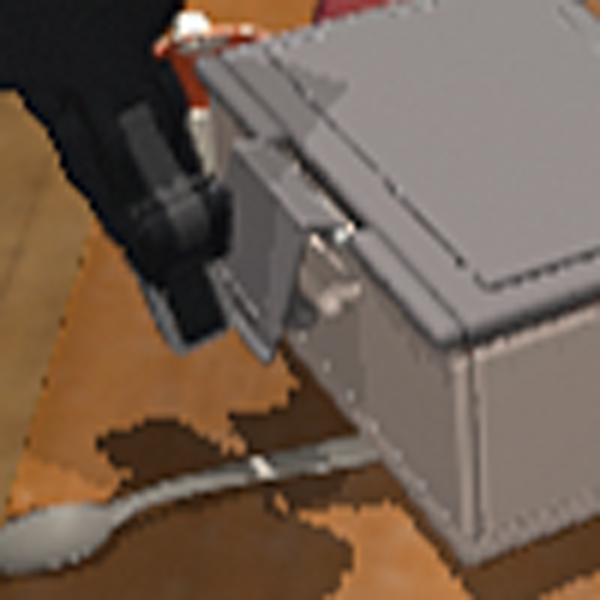

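>>> apply_moves --pt "-1 0 1 0 0 0 0" --pt "-1 0 1 0 0 0 0" --pt "0 0 0 0 0 0 0"

```text
time_s: 12.92
position: [0.4195, 0.132, 0.0461]
tool_rot: [[-0.851, -0.493, 0.181], [-0.479, 0.87, 0.117], [-0.215, 0.013, -0.976]]
ft_force: [-2.3, -2.1, 0.1]
grip_width: 0.0001
gripper_force: 1.2
```

>>> apply_moves --pt "-0.7 0 0.6 0 0 0 0" --pt "-0.7 0 0.6 0 0 0 0" --pt "0 0 0 0 0 0 0"

```text
time_s: 13.3
position: [0.4204, 0.1327, 0.0451]
tool_rot: [[-0.851, -0.493, 0.18], [-0.479, 0.87, 0.117], [-0.214, 0.013, -0.977]]
ft_force: [-3.3, -4.6, 0.5]
grip_width: 0.0
gripper_force: 2.5
```

>>> apply_moves --pt "5 0 0 0 0 0 0" --pt "0 0 -7.5 0 0 0 0" --pt "-4 0 0 0 0 0 0" --pt "-1 0 0 0 0 0 0" --pt "0 0 0 0 0 0 0"

```text
time_s: 13.92
position: [0.4199, 0.132, 0.0527]
tool_rot: [[-0.851, -0.493, 0.182], [-0.479, 0.87, 0.117], [-0.216, 0.012, -0.976]]
ft_force: [-1.3, 0.9, -0.9]
grip_width: -0.0002
gripper_force: 0.0
```

>>> apply_moves --pt "-0.7 0 0.7 0 0 0 0" --pt "-0.7 0 0.7 0 0 0 0" --pt "0 0 0 0 0 0 0"

```text
time_s: 14.3
position: [0.4211, 0.1328, 0.0515]
tool_rot: [[-0.851, -0.492, 0.181], [-0.479, 0.87, 0.117], [-0.215, 0.013, -0.976]]
ft_force: [0.1, -0.1, 0.1]
grip_width: 0.0
gripper_force: 0.0
```

>>> apply_moves --pt "-0.4 0 0.8 0 0 0 0" --pt "-0.4 0 0.8 0 0 0 0" --pt "0 0 0 0 0 0 0"

```text
time_s: 14.68
position: [0.4221, 0.1334, 0.0501]
tool_rot: [[-0.851, -0.492, 0.181], [-0.479, 0.87, 0.117], [-0.215, 0.013, -0.976]]
ft_force: [0.3, -0.6, 0.4]
grip_width: 0.0001
gripper_force: 0.0
```

>>> apply_moves --pt "-1 0 0.3 0 0 0 0" --pt "-0.8 0 0.3 0 0 0 0" --pt "0 0 0 0 0 0 0"

```text
time_s: 15.05
position: [0.4231, 0.1341, 0.0498]
tool_rot: [[-0.851, -0.493, 0.18], [-0.479, 0.87, 0.117], [-0.214, 0.013, -0.977]]
ft_force: [-3.0, -4.3, 2.3]
grip_width: 0.0
gripper_force: 2.6
```

>>> apply_moves --pt "-0.4 0 0.8 0 0 0 0" --pt "-0.4 0 0.8 0 0 0 0" --pt "0 0 0 0 0 0 0"

```text
time_s: 15.42
position: [0.4242, 0.1347, 0.0485]
tool_rot: [[-0.851, -0.493, 0.18], [-0.479, 0.87, 0.117], [-0.214, 0.013, -0.977]]
ft_force: [-3.2, -4.1, 2.6]
grip_width: 0.0002
gripper_force: 2.5
```

>>> apply_moves --pt "-0.5 0 0.9 0 0 0 0" --pt "-0.5 0 0.9 0 0 0 0" --pt "0 0 0 0 0 0 0"

```text
time_s: 15.8
position: [0.4256, 0.1355, 0.047]
tool_rot: [[-0.851, -0.493, 0.181], [-0.479, 0.87, 0.117], [-0.215, 0.013, -0.977]]
ft_force: [-3.0, -2.8, 3.1]
grip_width: -0.0004
gripper_force: 2.3
```

>>> apply_moves --pt "-0.6 0 0.7 0 0 0 0" --pt "-0.6 0 0.7 0 0 0 0" --pt "0 0 0 0 0 0 0"

```text
time_s: 16.18
position: [0.4272, 0.1363, 0.0459]
tool_rot: [[-0.851, -0.492, 0.181], [-0.479, 0.87, 0.117], [-0.215, 0.013, -0.976]]
ft_force: [-2.3, -1.6, 1.9]
grip_width: 0.0004
gripper_force: 1.7
```

```bash
python3 -c "
from h import *
st()"
```

```text
t 16.18 box [-97.5   1.9  45.9] F [-2.8 -0.3  1.9] w 0.0
[[-0.977, 0.001, 0.215], [0.004, 1.0, 0.012], [-0.215, 0.013, -0.976]] [  -2.   23.  114.   13.   34. -131.]
```

>>> apply_moves --pt "-1 0 0.6 0 0 0 0" --pt "-1 0 0.5 0 0 0 0" --pt "0 0 0 0 0 0 0"

```text
time_s: 16.55
position: [0.4292, 0.1374, 0.0452]
tool_rot: [[-0.851, -0.493, 0.181], [-0.479, 0.87, 0.117], [-0.216, 0.013, -0.976]]
ft_force: [-1.3, -1.4, -0.9]
grip_width: 0.0
gripper_force: 1.1
```

>>> apply_moves --pt "-1 0 0.5 0 0 0 0" --pt "-1 0 0.3 0 0 0 0" --pt "0 0 0 0 0 0 0"

```text
time_s: 16.92
position: [0.431, 0.1385, 0.045]
tool_rot: [[-0.851, -0.493, 0.182], [-0.479, 0.87, 0.117], [-0.216, 0.013, -0.976]]
ft_force: [-0.8, -1.4, -1.0]
grip_width: 0.0
gripper_force: 1.0
```

```bash
python3 -c "
from h import *
st()"
```

```text
t 16.93 box [-93.1   1.8  45. ] F [-1.3 -0.8 -1. ] w 0.0
[[-0.976, 0.001, 0.216], [0.004, 1.0, 0.012], [-0.216, 0.013, -0.976]] [  -1.   24.  113.   13.   34. -131.]
```

Run:
```python
from h import *
im=snap('side','s5'); cv2.imwrite('pics/c6.png',cv2.resize(im['frame'][195:295,205:305,::-1],None,fx=6,fy=6,interpolation=cv2.INTER_CUBIC))
```

```text
(no output)
```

View pics/c6.png

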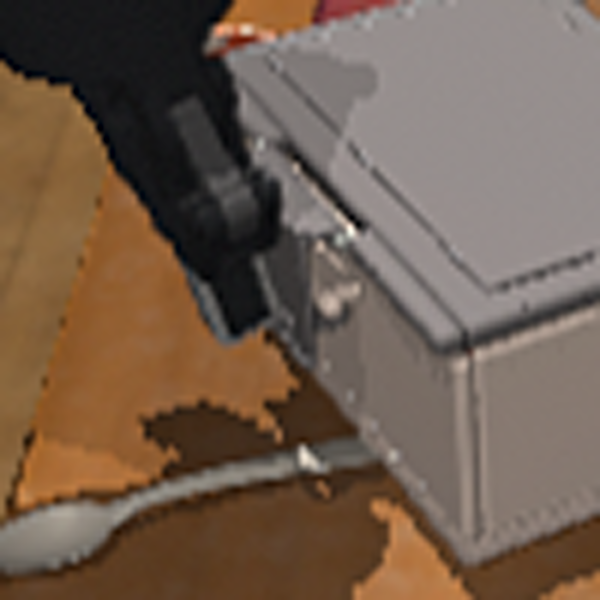

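The tab is now almost parallel to the front, with its end at crop (300,350), and the box hasn't moved. I'll press on until it is firm.

>>> apply_moves --pt "-0.8 0 0.3 0 0 0 0" --pt "-0.8 0 0.2 0 0 0 0" --pt "0 0 0 0 0 0 0"

```text
time_s: 17.35
position: [0.4314, 0.1389, 0.0447]
tool_rot: [[-0.851, -0.493, 0.18], [-0.479, 0.87, 0.116], [-0.214, 0.013, -0.977]]
ft_force: [-7.4, -6.3, 3.4]
grip_width: 0.0
gripper_force: 4.6
```

>>> apply_moves --pt "-0.6 0 0.2 0 0 0 0" --pt "-0.6 0 0.2 0 0 0 0" --pt "0 0 0 0 0 0 0"

```text
time_s: 17.73
position: [0.4316, 0.1393, 0.0442]
tool_rot: [[-0.852, -0.493, 0.178], [-0.48, 0.87, 0.116], [-0.212, 0.014, -0.977]]
ft_force: [-11.2, -10.1, 5.6]
grip_width: 0.0001
gripper_force: 7.0
```

>>> apply_moves --pt "0 0 0 0 0 0 0" --pt "5 0 0 0 0 0 0" --pt "20 0 0 0 0 0 0" --pt "30 0 -10 0 0 0 0" --pt "30 0 -30 0 0 0 0" --pt "0 0 -50 0 0 0 0" --pt "0 0 -50 0 0 0 0" --pt "0 0 0 0 0 0 0"

```text
time_s: 18.73
position: [0.3373, 0.0823, 0.1662]
tool_rot: [[-0.85, -0.492, 0.191], [-0.478, 0.871, 0.115], [-0.223, 0.006, -0.975]]
ft_force: [-0.8, 0.3, 0.0]
grip_width: 0.0001
gripper_force: 0.0
```

Run:
```python
from h import *
st(); im=snap('side','s6'); cv2.imwrite('pics/c7.png',cv2.resize(im['frame'][180:310,205:360,::-1],None,fx=4.6,fy=4.6,interpolation=cv2.INTER_CUBIC))
t=snap('top','t6'); B=(cloud(t)-C)@R*1000; D=(cloud(im)-C)@R*1000
for nm,X in (('top',B),('side',D)):
    for x0 in (-60,-40,0,40):
        m=(abs(X[...,0]-x0)<5)&(abs(X[...,1])<80)&(X[...,2]>75)&(X[...,2]<110); print(nm,x0,m.sum(),np.median(X[m][:,2]).round(1) if m.any() else '')
m=(B[...,2]>75)&(B[...,2]<110)&(abs(B[...,0])<130)&(abs(B[...,1])<130)
print(cv2.minAreaRect(B[m][:,:2].astype(np.float32)))
for z0 in (85,75,65,55,48):
    m=(abs(D[...,2]-z0)<5)&(abs(D[...,1])<30)&(D[...,0]<-60)&(D[...,0]>-130); print('tab z',z0,m.sum(),np.percentile(D[m][:,0],[10,50,90]).round(1) if m.any() else '')
# box right side wall before/after
for n in ('side0','s6'):
    X=(cloud(load(n))-C)@R*1000; m=(X[...,2]>20)&(X[...,2]<60)&(abs(X[...,0])<55)&(X[...,1]<-80)&(X[...,1]>-110)
    A=np.polyfit(X[m][:,0],X[m][:,1],1); print(n,m.sum(),A, X[m][:,0].min())
```

```text
t 18.73 box [-202.3   -0.8  166.2] F [-0.6  0.6  0. ] w 0.0
[[-0.975, 0.002, 0.223], [0.003, 1.0, 0.006], [-0.223, 0.006, -0.975]] [ -13.    0.  117.   11.   54. -138.]
top -60 418 88.7
top -40 439 91.9
top 0 429 91.6
top 40 424 91.7
side -60 274 89.4
side -40 243 92.3
side 0 222 92.4
side 40 200 92.3
((-5.413909912109375, 0.5967254638671875), (189.4392852783203, 155.73728942871094), 89.99646759033203)
tab z 85 110 [-84.3 -75.  -60.7]
tab z 75 71 [-84.3 -83.8 -61.8]
tab z 65 120 [-84.3 -76.5 -66.5]
tab z 55 73 [-84.5 -83.7 -66.3]
tab z 48 74 [-85.6 -84.2 -66.1]
side0 866 [-1.38908095e-04 -9.32605869e+01] -54.927823833965704
s6 856 [-9.73168928e-04 -9.33213028e+01] -54.93990208454503
```

View pics/c7.png

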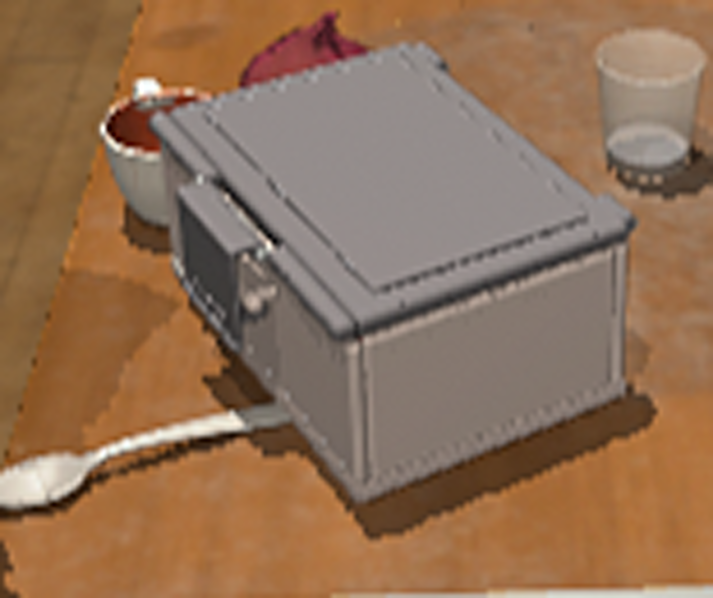

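The plate face reads -84.3 mm at z 75 and -84.5 at z 55, so the tab is parallel to the front at about 0. The lid is level front to back and the box hasn't moved. In the picture the tab hangs flat over the lip at (210,255), and the spoon, cup, onion and glass are in place.

```bash
python3 -c "
from rig import env
print(env.close_job())"
```

```text
the job is handed in; nothing more can be done
None
```

The lid is shut and pressed down, and the clip tab is folded fully home over the lip. The last pictures show the tab parallel to the front and the box unmoved, and the job is handed in (judge's result not shown).

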